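# Refit the vee liner and end plate of a sample feeder

### The arm

A 6-joint arm with a two-finger parallel gripper is mounted at the origin on the work surface; the furniture and walls round the work are solid. World frame = base frame: x ahead of the robot, y to its left, z up, the work surface at z = 0. Lengths are in mm, angles in degrees, forces in N, time in s.
With the tool pointing down it reaches from about 300 to 850 mm from the base axis. Payload 4.2 kg.
Tool frame: the origin (TCP) lies between the finger pads; the fingertips stand 22 mm ahead of it and the grasp point (between the pads) lies 3 mm ahead of it; z points along the fingers, y is the direction in which the jaws open and shut (so a half turn about z gives the same grasp; the last joint's range is limited). The gripper opens to 91 mm and grips with 3 to 60 N. Pads are 32 mm wide; open, the fingers measure 118 mm over their backs; the gripper's body (76 mm by 178 mm) begins 60 mm behind the grasp point.
Start: joints at [42.17, 18.312, 89.639, -0, 72.044, -1.146], TCP at [418.372, 394.469, 235.976] pointing down, gripper open.
Joint ranges: [-177.97, 177.97], [-48.28, 115.42], [12.27, 149.76], [-77.06, 257.06], [2.81, 150.46], [-146.56, 146.56]. Speed limits (degrees/s): [147.25, 147.25, 180, 180, 180, 180].

### API

Orientations are given as [roll, pitch, yaw] about the fixed x, y, z axes, in that order (R = Rz(yaw) Ry(pitch) Rx(roll)).
In Python, from workcell import * gives the robot as it stands.
- The arm moves only by the shell command python3 -m jog 'ROWS' [OPENING] [FORCE]. ROWS is text: rows parted by semicolons, each of 6 numbers parted by spaces: the shift along the tool's x, y, z in units of 0.5 m (1.0 is 0.5 m), then the turn, a rotation vector about the tool's x, y, z in units of pi/2 rad (1.0 is pi/2 rad). A call has 1 to 20 rows; each row is the pose to reach, as a shift and turn from the pose measured when the call began, along the tool's axes at that moment; what a row does not reach only later rows make up. A row lasts 1/12 s, in which the tool goes at most 41.7 mm and 7.16 degrees, less where a joint would pass 70% of its speed; a pose out of reach is approached as far as the arm can. A call with a number of a shift or a turn outside -1 to 1 is refused whole. A call with a gripper value outside its range is refused whole. OPENING is the opening, from -1 (shut) to 1 (fully open), set as the call begins (- or left out, the last holds). The fingers move at their own pace and stop on an object; FORCE is the grip in N (left out, the last holds). Time passes only in rows, so rows that repeat a pose let the fingers close. It gives the time, the measured TCP pose, the force and the opening at its end, in the units of the state.
- state(): the state, without advancing time (a new reading comes with each control period).
- grab_frame(name): name is "scene" or "top" or "wrist"; returns the picture (480x640x3 uint8, red, green, blue); there is no depth.
- calibration(name): a dict with "mtx" (3x3 intrinsics, pixels), "rvec" (rotation vector, rad) and "tvec" (3), from world to camera coordinates, as OpenCV has them. Camera axes: x right, y down, z forward; pixel columns grow to the right and rows downward; lengths in mm; the calibration is good to about 2 mm. The wrist camera is an equidistant fisheye: a pixel r from the principal point sees the ray r / f radians off the axis. A picture is of the moment at which its call begins: read the wrist's pose just before it. calibration takes no time and is no camera call; for the wrist camera it gives the pose at the moment of the call.
- job_done(): hands the job in, once; it reports no verdict.
Trained networks look in the newest picture that a camera, given by its name, has taken for a name from the list of things; names that differ only in an ending like _2 or _b are one class to them, and where a whole thing is asked for, a point or a joint stands for the part that bears it (a point fixed in the world has none). Each returns a list of dicts, best first, with "confidence" (0 to 1); they miss things now and then, are a little off and sometimes report something else, mostly with a low value. They report only what shows in the picture. A call takes as long as a camera call.
- spot_in(query, camera): "rect" ([left, top, right, bottom] in pixels, round what is visible of it).
- tip_of(query, camera): "location" ([column, row] in pixels: a listed point, or the origin of a listed thing).
The state is a dict: "time_s": time; "qpos": joint angles; "qvel": joint speeds; "effort": joint torques, N m; "ee_pos": TCP position; "ee_rot": TCP orientation; "force": force on the tool from outside, world axes, zero at the start; "torque": the same for the moment, N m; "gripper_width": finger opening in mm.
Only numpy, scipy, OpenCV 4.12 (cv2) and the standard library are available. Lean on these libraries where they do the work, as an engineer would, in place of code of your own. Each camera call takes 0.05 s, during which the arm holds its last target. There are 200 camera calls.

### The job

Make the sample feeder ready for the next sample: nest the clean aluminium vee liner in the feeder's vee channel, open side up, both legs lying flat on the channel walls, and slid up against the two stop lugs. Then close the channel behind it with the end plate, pushing the plate's ears down into the two spring-clip slots until it sits fully down and upright. Leave the other things on the bench where they are.

Things in the scene. Friction and masses are not known exactly. Their poses are not given: they have to be found in the camera images.
- feeder: White bench feeder, fixed, base 126 (x) x 172 (y) x 47 mm, with a steel vee channel on top along y. Origin: middle of the base's underside on the bench; z up, y along the channel from the stop lugs (-y end) to two grey slotted posts (+y end), x across. Posts at x = 52 to 70 and -52 to -70, y = 73 to 97, tops at z = 139.
- channel_home (a point): On the bottom line of the vee channel, feeder (0, 0, 78) mm, axes as the feeder's: liner_vee lies here, axes alike (or half a turn about z), when the liner is home. The walls rise 40 degrees from vertical to either side, only 31 mm up the slope, so the outer 39 mm of a seated liner's legs stands free. Channel from y = -81 to 74 mm.
- stop_lugs (a point): Bottom line of the channel at the stop lugs' face, feeder (0, -75, 78) mm. One lug on each wall, 6 to 29 mm up the slope, stands 5 mm proud of it; the liner's end butts against both.
- plate_home (a point): Feeder (0, 82, 70) mm, axes as the feeder's: where the end plate's origin lies when it is seated (either face forward). Below it, between the posts, a bar's top is at z = 57 mm.
- slot_a (a point): Middle of the mouth of the slot in the post on the feeder's -x side, feeder (-59, 84.5, 129) mm. The slot goes straight down, open at the top and towards x = 0: y = 79 to 90, outer wall at x = -66, floor at z = 88 mm. Above the mouth the walls flare outward for 10 mm.
- slot_b (a point): The same for the post on the +x side, feeder (59, 84.5, 129) mm, outer wall at x = 66 mm.
- clip_a (a joint): Sprung clip in the -x slot (m): 0 at rest, about 0.002 with the plate in. A leaf sloping in from the slot's rear wall leaves a gap of 4 mm at feeder z = 106 mm and presses the ear towards the stop lugs with about 3 N; the two clips together resist pushing the plate down with about 5 to 10 N.
- clip_b (a joint): The same in the +x slot.
- liner: Aluminium vee liner (angle section, 80 degrees between legs), 150 mm long (y), legs 70 mm wide, 4 mm thick, about 0.2 kg, both ends and legs alike. Starts on the grey mat (4 mm) with one leg flat. Origin: outer line of the vee's point, middle of the length; x along the flat leg's outer (lower) face, y along the length; the other leg rises at 80 degrees to +x, leaning over the flat one.
- liner_vee (a point): The liner's origin; z midway between the two legs (out of the open vee), y along the length, x = y cross z. Each leg's outer face runs from here at 40 degrees from z; the leg standing up at the start is the one towards -x.
- liner_grip (a point): Middle of the blue grip of the leg that stands up at the start: 59 mm up that leg from the vee's point, mid-length, mid-thickness. Each leg has such a grip along its free edge, 48 to 70.5 mm from the vee's point, 64 mm long, on the inner face only; leg and grip together are 9 mm thick. Outer faces are smooth. Axes as the liner's.
- end_plate: Aluminium end plate 6 mm thick (y), about 0.12 kg, upright in the draining rack. Origin: middle of its lower edge; z up, x along its width. Panel 100 mm wide, z = 0 to 70 mm; ears reach x = 64 and -64, z = 18 to 52, thinned along the lower edge; blue grip tab 44 wide (x), 10 thick (y), z = 64 to 94 mm. Seated, the ears' undersides rest on the slot floors.
- drain_rack: White base 80 x 72 mm, fixed, with four wire loops 51 mm high, the plate standing 8 mm above the bench between the middle two (9.6 mm apart). Origin: middle of the underside; its y is the plate's y.
- sample_jar: white plastic jar with a red lid, 45 wide, 62 tall, bystander (mm); origin at the middle of its underside
- beaker: small glass beaker, 50 wide, 58 tall, bystander (mm); origin at the middle of its underside
- petri_dish: glass dish, 62 wide, 13 tall, bystander (mm); origin at the middle of its underside
- cuvette_box: small clear box, 38 x 70 x 24, bystander (mm); origin at the middle of its underside
- drop_bottle: small amber bottle with white cap, 40 wide, 81 tall, bystander (mm); origin at the middle of its underside
- scoop: clear plastic scoop, 172 long, bystander (mm); origin at the middle of its underside

How it is judged:
By the outcome, as a careful person would: the job done as asked, in the order asked, and still so for the second after the job is handed in, with the robot touching nothing.
It also fails if it takes over 51 s, if anything falls off the work surface, if the arm or the gripper's body presses on something with over 40 N, if the wrist force passes 120 N, or if a joint passes its speed limit or range.

## Working session

There is one attempt and no reset: what is moved stays moved. The work goes in short steps, Python scripts to look and compute and a shell command to move; the robot and the scene stay as the last step left them, time stands still between calls to the robot, and variables do not carry over. Pictures are saved under pics/ and viewed, about 8 in all and at most 12, crops included, and the job is handed in when it is done.

```bash
ls; mkdir -p pics
cat > h.py <<'E'
from workcell import *
import numpy as np, cv2
from scipy.spatial.transform import Rotation as R
def cal(n):
    c=calibration(n); return np.array(c["mtx"],float),R.from_rotvec(np.array(c["rvec"],float).ravel()).as_matrix(),np.array(c["tvec"],float).ravel()
def ray(n,px,c=None):
    K,Rm,t=c or cal(n); u=(px[0]-K[0,2])/K[0,0]; v=(px[1]-K[1,2])/K[1,1]
    if n=="wrist":
        th=np.hypot(u,v); d=np.array([u/th*np.sin(th),v/th*np.sin(th),np.cos(th)]) if th>1e-9 else np.array([0,0,1.])
    else: d=np.array([u,v,1.])
    return -Rm.T@t, Rm.T@d/np.linalg.norm(d)
def onz(n,px,z,c=None):
    o,d=ray(n,px,c); return o+d*(z-o[2])/d[2]
def proj(n,P,c=None):
    K,Rm,t=c or cal(n); p=Rm@np.asarray(P,float)+t
    if n=="wrist":
        th=np.arctan2(np.hypot(p[0],p[1]),p[2]); q=p[:2]/np.hypot(p[0],p[1])*th
    else: q=p[:2]/p[2]
    return np.array([K[0,0]*q[0]+K[0,2],K[1,1]*q[1]+K[1,2]])
def tri(obs):
    A=np.zeros((3,3));b=np.zeros(3);L=[]
    for n,px,c in obs:
        o,d=ray(n,px,c);M=np.eye(3)-np.outer(d,d);A+=M;b+=M@o;L.append((o,d))
    p=np.linalg.solve(A,b); return p,[np.linalg.norm((np.eye(3)-np.outer(d,d))@(p-o)) for o,d in L]
def rows(pos,rpy):
    """shift/turn in jog units from current pose to target TCP"""
    s=state(); R0=R.from_euler('xyz',s["ee_rot"],degrees=True); R1=R.from_euler('xyz',rpy,degrees=True)
    d=R0.inv().apply(np.array(pos)-s["ee_pos"])/500; w=(R0.inv()*R1).as_rotvec()/(np.pi/2)
    return np.round(np.r_[d,w],4)
def save(n,f):
    im=grab_frame(n); cv2.imwrite(f"pics/{f}.png",cv2.cvtColor(im,cv2.COLOR_RGB2BGR)); return im
E
python3 - <<'E'
from h import *
print(state())
ims=[save("scene","s0"),save("top","t0"),save("wrist","w0")]
C={n:cal(n) for n in("scene","top","wrist")}
for n in C: print(n,-C[n][1].T@C[n][2],C[n][1][2])
for q in ["feeder","channel_home","stop_lugs","plate_home","slot_a","slot_b","liner","liner_vee","liner_grip","end_plate","drain_rack"]:
    obs=[]
    for n in C:
        r=tip_of(q,n)
        print(q,n,[(round(x["confidence"],2),np.round(x["location"],0)) for x in r[:3]])
        if r and r[0]["confidence"]>.5: obs.append((n,r[0]["location"],C[n]))
    if len(obs)>1: print("   ",*tri(obs))
E
```

```text
pics
{'time_s': 0.0, 'qpos': array([ 4.21697619e+01,  1.83523576e+01,  8.97066091e+01, -1.44857521e-03,
        7.20425202e+01, -1.14595351e+00]), 'qvel': array([-0.06321181,  0.00078598, -0.05216584,  0.06252002, -0.09718507,
        0.0462115 ]), 'effort': array([-2.67817348e-03, -4.12464023e+01, -2.31970006e+01,  7.23395613e-02,
        4.60142596e-02, -1.44124874e-04]), 'ee_pos': array([418.02456287, 394.14577969, 235.11167788]), 'ee_rot': array([-1.79898506e+02, -6.52730158e-04,  1.33316163e+02]), 'force': array([-0.35561653,  0.06981787,  0.47403969]), 'torque': array([ 0.00748415,  0.01207674, -0.00149652]), 'gripper_width': 91.06486147530983}
scene [-271.62901077 -613.76592865  732.80794398] [ 0.69414645  0.51736002 -0.50049907]
top [ 455.3970358    48.94209926 1253.25461157] [ 0.10374651 -0.01649833 -0.99446693]
wrist [372.45613056 442.45671749 384.03487361] [ 0.16180227 -0.17315011 -0.9715138 ]
feeder scene [(0.61, array([368., 279.]))]
feeder top [(0.8, array([373., 228.]))]
feeder wrist [(0.45, array([236., 282.]))]
    [618.68939927 -79.66365146   4.33244016] [np.float64
[... 1867 characters left out ...]
 [(0.85, array([257., 210.]))]
liner_grip top [(0.6, array([226., 216.]))]
liner_grip wrist []
    [640.8856219  240.70920528  55.98972734] [np.float64(3.9329523907781607), np.float64(3.9329523907784343)]
end_plate scene [(0.9, array([252., 293.]))]
end_plate top [(0.55, array([300., 308.]))]
end_plate wrist []
    [439.73808682  82.20720873  10.32275263] [np.float64(2.4503782782963754), np.float64(2.4503782782964123)]
drain_rack scene [(0.77, array([250., 301.]))]
drain_rack top [(0.83, array([303., 312.])), (0.64, array([363., 308.]))]
drain_rack wrist [(0.22, array([233., 281.]))]
    [429.31939924  76.76016096  -1.99384778] [np.float64(0.452029533268007), np.float64(0.45202953326803996)]
```

View pics/s0.png

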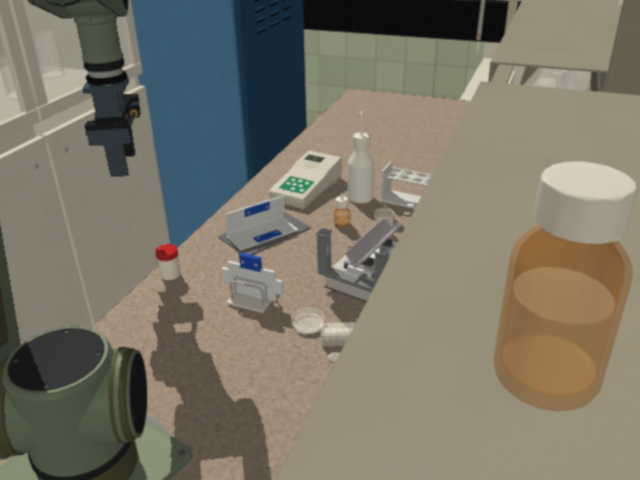

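View pics/t0.png

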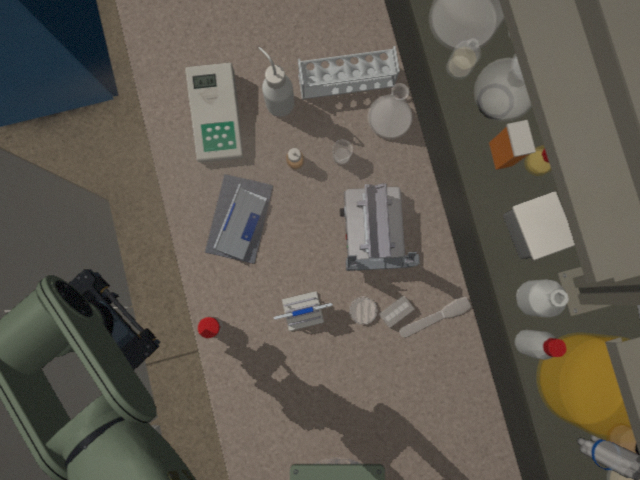

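The scene view shows the liner with its standing leg on the robot's left at about (256,220), the plate in the rack at (250,280), and the feeder at (365,260). In the top view the feeder's posts are at (348,261) and (411,258), nearer the robot, and the lugs are on the far side. Next is a hover over the liner for a close look.

Run:
```python
from h import *
C=cal("top")
a,b=onz("top",(222,250),72,C),onz("top",(240,186),72,C); print(a,b,np.degrees(np.arctan2(*(b-a)[1::-1])))
a,b=onz("top",(348,261),129,C),onz("top",(411,258),129,C); print("slots",a,b,np.linalg.norm(a-b),(a+b)/2,np.degrees(np.arctan2(*(a-b)[1::-1])))
a,b=onz("top",(275,317),50,C),onz("top",(331,304),50,C); print("plate",a,b,np.linalg.norm(a-b),(a+b)/2,np.degrees(np.arctan2(*(a-b)[1::-1])))
print(list(rows([630,243,200],[180,0,164])))
```

```text
[561.64614911 248.89617186  72.        ] [700.55945083 213.43673091  72.        ] -14.319705457698225
slots [535.59963556 -16.56938577 129.        ] [ 542.44655725 -145.03049437  129.        ] 128.6434481814212 [539.02309641 -80.79994007 129.        ] 93.05095343231959
plate [419.84197903 135.72691786  50.        ] [448.11215403  15.50863215  50.        ] 123.49752635349192 [433.97706653  75.61777501  50.        ] 103.23307717909931
[np.float64(-0.5108), np.float64(0.1001), np.float64(0.072), np.float64(0.0001), np.float64(0.0), np.float64(-0.341)]
```

```bash
python3 -m jog '-0.51 0.1 0.072 0 0 -0.34;-0.51 0.1 0.072 0 0 -0.34;-0.51 0.1 0.072 0 0 -0.34;-0.51 0.1 0.072 0 0 -0.34;-0.51 0.1 0.072 0 0 -0.34;-0.51 0.1 0.072 0 0 -0.34;-0.51 0.1 0.072 0 0 -0.34;-0.51 0.1 0.072 0 0 -0.34;-0.51 0.1 0.072 0 0 -0.34;-0.51 0.1 0.072 0 0 -0.34;-0.51 0.1 0.072 0 0 -0.34;-0.51 0.1 0.072 0 0 -0.34' 1 40
python3 - <<'E'
from h import *
s=state(); print(s["ee_pos"],s["ee_rot"],s["qpos"],s["time_s"])
im=save("wrist","w1"); C=cal("wrist"); np.savez("w1c.npz",*C)
for q in ["liner_vee","liner_grip","liner"]:
    r=tip_of(q,"wrist"); print(q,[(round(x["confidence"],2),np.round(x["location"],0)) for x in r[:3]])
E
```

```text
time_s: 2.8
ee_pos: [628.6, 244.6, 200.7]
ee_rot: [180.0, 0.0, 164.0]
force: [0.5, 0.5, -0.6]
gripper_width: 91.3
[628.6288529  244.55344701 200.68189312] [1.79965738e+02 1.80055811e-02 1.64025328e+02] [ 2.02725787e+01  2.85409491e+01  7.84327504e+01  1.77624584e-02
  7.29915219e+01 -5.37579457e+01] 2.8
liner_vee []
liner_grip [(0.97, array([312., 252.]))]
liner [(0.81, array([329., 234.]))]
```

View pics/w1.png

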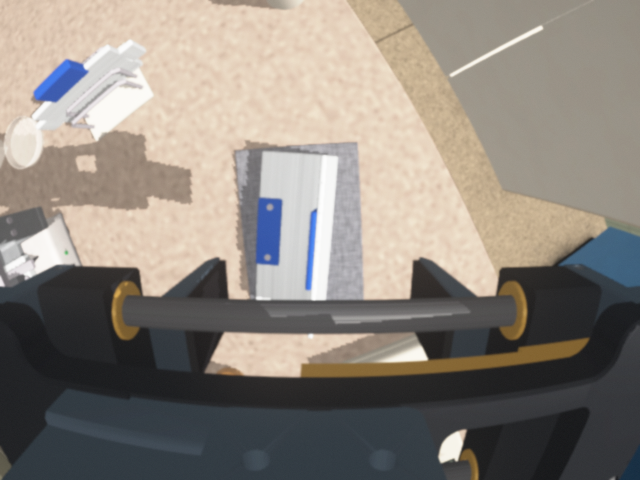

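The wrist view shows the liner's flat leg with its grip at (269,231). The standing leg is the white strip from (330,155) to (319,300), with its grip at (313,245). I'll measure its edges by row profiles.

```bash
cat > lin.py <<'E'
from h import *
g=np.array(cv2.imread("pics/w1.png"),int); z=np.load("w1c.npz"); C=tuple(z[k] for k in z.files)
for r in (175,205,270):
    print(r,"cols250-345",[int(v) for v in g[r,250:350,:].mean(1)])
r0=proj("wrist",[641,243,60],C); print("grip est px",r0)
def model(x,y,yaw):
    c,s=np.cos(np.radians(yaw)),np.sin(np.radians(yaw)); ly=np.array([c,s,0]); lx=np.array([s,-c,0]); u=np.array([0,0,1.])
    o=np.array([x,y,4.]); st=lx*np.cos(np.radians(80))+u*np.sin(np.radians(80))
    return o,lx,ly,st
def pts(x,y,yaw):
    o,lx,ly,st=model(x,y,yaw)
    return {f"{n}{e:+d}":proj("wrist",o+ly*e+v,C) for n,v in dict(vee=0*st,top=st*70,free=lx*70+[0,0,4]).items() for e in(-75,0,75)}
if __name__=="__main__":
    for k,v in pts(641,252,-14.3).items(): print(k,np.round(v))
E
python3 lin.py
```

```text
175 cols250-345 [121, 121, 121, 120, 117, 115, 114, 114, 114, 122, 150, 190, 207, 211, 212, 211, 211, 213, 212, 212, 213, 214, 214, 214, 214, 213, 212, 212, 214, 215, 215, 213, 212, 213, 213, 213, 214, 215, 215, 215, 217, 217, 217, 218, 216, 217, 218, 217, 214, 211, 211, 209, 209, 212, 216, 216, 216, 216, 217, 217, 216, 216, 214, 215, 217, 218, 221, 222, 219, 217, 229, 243, 250, 253, 253, 250, 246, 246, 247, 247, 247, 246, 246, 247, 245, 239, 220, 188, 174, 172, 170, 169, 172, 177, 181, 180, 180, 182, 179, 176]
205 cols250-345 [110, 110, 112, 112, 115, 119, 117, 111, 107, 105, 106, 106, 106, 106, 106, 110, 123, 142, 157, 163, 160, 156, 140, 121, 112, 108, 108, 108, 109, 107, 110, 133, 174, 200, 210, 214, 215, 215, 217, 218, 217, 216, 216, 216, 218, 216, 213, 212, 212, 210, 211, 213, 217, 217, 216, 215, 215, 215, 214, 213, 213, 213, 215, 218, 221, 221, 217, 219, 235, 246, 251, 253, 253, 250, 247, 247, 247, 247, 247, 247, 247, 247, 244, 233, 204, 176, 175, 178, 177, 174, 174, 172, 170, 175, 179, 180, 179, 181, 179, 176]
270 cols250-345 [116, 114, 113, 114, 117, 125, 151, 182, 200, 206, 207, 206, 205, 204, 205, 208, 208, 207, 207, 207, 207, 205, 201, 202, 204, 207, 207, 206, 206, 208, 208, 210, 209, 210, 210, 213, 212, 211, 209, 208, 208, 208, 208, 209, 210, 208, 208, 209, 211, 209, 209, 209, 207, 206, 203, 190, 162, 137, 134, 140, 147, 161, 192, 230, 247, 252, 254, 252, 249, 247, 247, 247, 247, 247, 247, 247, 246, 240, 220, 186, 171, 169, 172, 174, 174, 175, 175, 174, 176, 179, 178, 174, 170, 175, 183, 185, 181, 178, 174, 173]
grip est px [321.54195763 252.11506782]
vee-75 [328. 155.]
vee+0 [330. 234.]
vee+75 [332. 307.]
top-75 [314. 156.]
top+0 [317. 254.]
top+75 [320. 340.]
free-75 [252. 158.]
free+0 [257. 237.]
free+75 [262. 310.]
```

```bash
cat >> lin.py <<'E'
    from scipy.optimize import least_squares
    er={c:[int(v) for v in g[140:165,c].mean(1)] for c in(280,330)}; print(er)
    obs=dict(vee=[(175,337),(205,334),(270,328.8)],top=[(175,320),(205,317.6),(270,312.5)],free=[(175,260.6),(270,256.2)])
    end=float(np.argmax(np.abs(np.diff(er[280]))))+140.5; print("end row",end)
    def res(p):
        P=pts(*p); out=[]
        for n,L in obs.items():
            xs=np.array([P[n+k] for k in("-75","+0","+75")]); q=np.polyfit(xs[:,1],xs[:,0],2)
            out+=[np.polyval(q,r)-c for r,c in L]
        o,lx,ly,st=model(*p); f=[proj("wrist",o-75*ly+lx*d+[0,0,4],C) for d in(35,60)]
        out.append(np.interp(280,[f[1][0],f[0][0]],[f[1][1],f[0][1]])-end)
        return out
    s=least_squares(res,[641,252,-14]); print(s.x,np.round(s.fun,1))
    o,lx,ly,st=model(*s.x)
    print("grip",o+59*st+0)
E
python3 lin.py | tail -5
```

```text
free+75 [262. 310.]
{280: [211, 209, 208, 207, 205, 193, 162, 130, 118, 120, 125, 148, 181, 205, 213, 215, 215, 215, 215, 215, 215, 215, 215, 215, 216], 330: [206, 205, 193, 169, 165, 169, 167, 169, 175, 177, 179, 175, 173, 174, 179, 202, 232, 243, 245, 246, 247, 247, 247, 246, 246]}
end row 151.5
[640.92721105 251.70167689 -19.91584031] [-2.7 -1.9 -1.7  2.2  2.5  3.1 -2.2 -1.  -0. ]
grip [637.43727683 242.0691615   62.10365743]
```

```bash
sed -i 's/top=st\*70,/top=st*70+4*(lx*np.sin(np.radians(80))-np.array([0,0,np.cos(np.radians(80))])),/' lin.py
cat >> lin.py <<'E'
    n=lx*np.sin(np.radians(80))-np.array([0,0,np.cos(np.radians(80))])
    gp=o+59*st+4.5*n; tz=-st; tx=-ly; ty=np.cross(tz,tx); Rm=np.c_[tx,ty,tz]
    print("grip",gp,"px",proj("wrist",gp,C),"rpy",R.from_matrix(Rm).as_euler('xyz',degrees=True))
    for d in (40,0): t=gp-3*tz-d*tz; print(d,"tcp",t,list(rows(t,R.from_matrix(Rm).as_euler('xyz',degrees=True))))
E
python3 lin.py | tail -6
```

```text
end row 151.5
[642.02430796 253.11487973 -20.50149032] [-0.2  0.2 -0.3 -0.  -0.  -0.   0.2  0.3  0. ]
grip [638.43609881 243.51853936  62.10365743]
grip [636.88399959 239.36759058  61.32224063] px [315.78766042 248.99175183] rpy [170.           0.         159.49850968]
40 tcp [634.26886411 232.37364759 103.66897401] [np.float64(-0.0161), np.float64(-0.0195), np.float64(0.1934), np.float64(-0.1108), np.float64(-0.0041), np.float64(0.0497)]
0 tcp [636.70154828 238.87964106  64.27666389] [np.float64(-0.0172), np.float64(-0.0057), np.float64(0.2722), np.float64(-0.1108), np.float64(-0.0041), np.float64(0.0497)]
```

```bash
python3 -m jog '-0.016 -0.02 0.193 -0.111 -0.004 0.05;-0.016 -0.02 0.193 -0.111 -0.004 0.05;-0.016 -0.02 0.193 -0.111 -0.004 0.05;-0.016 -0.02 0.193 -0.111 -0.004 0.05;-0.0165 -0.012 0.235 -0.111 -0.004 0.05;-0.017 -0.006 0.272 -0.111 -0.004 0.05;-0.017 -0.006 0.272 -0.111 -0.004 0.05;-0.017 -0.006 0.272 -0.111 -0.004 0.05;-0.017 -0.006 0.272 -0.111 -0.004 0.05' 0.2 40
python3 -c "
from h import *
save('wrist','w2');print(tip_of('liner_grip','wrist'))"
```

```text
time_s: 3.75
ee_pos: [637.9, 239.5, 66.5]
ee_rot: [169.9, 0.1, 159.5]
force: [0.1, -0.6, -0.6]
gripper_width: 55.0
[{'location': [315.9, 305.3], 'confidence': 0.83}]
```

View pics/w2.png

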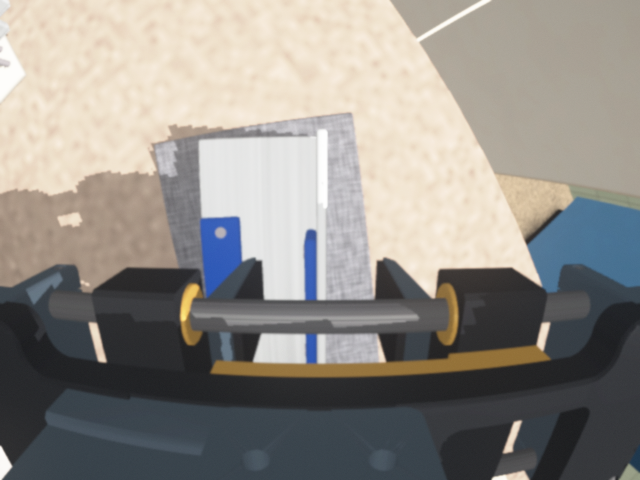

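The view shows the standing leg at column 317, centred between the fingers at 248 and 392 and parallel to them. I'll close on it.

```bash
python3 -m jog '0 0 0 0 0 0;0 0 0 0 0 0;0 0 0 0 0 0;0 0 0 0 0 0;0 0 0 0 0 0;0 0 0 0 0 0;0 0 0 0 0 0;0 0 0 0 0 0' -1 50
python3 - <<'E'
from h import *
s=state(); print(s["ee_pos"],s["ee_rot"],s["gripper_width"],s["qpos"])
# current tool -> lift 200 in world z
R0=R.from_euler('xyz',s["ee_rot"],degrees=True)
print("lift150",R0.inv().apply([0,0,150])/500)
E
```

```text
time_s: 4.52
ee_pos: [637.6, 239.1, 66.3]
ee_rot: [169.9, 0.1, 159.5]
force: [-0.2, 0.2, 0.1]
gripper_width: 8.7
[637.58196541 239.1417314   66.2561869 ] [1.69885212e+02 1.26758638e-01 1.59488619e+02] 8.737792680503016 [ 15.89067765  32.80367017  92.69905936  10.71916375  48.85345749
 -60.27630515]
lift150 [-0.00066371  0.05268612 -0.29533664]
```

```bash
cat >> h.py <<'E'
OT=np.array([0.73,4.5,63.85])
def liner_target(home,phi,dy=0,dz=0,tilt=40):
    """TCP pose putting liner vee at feeder point home + dy along feeder y + dz"""
    p,t=np.radians(phi),np.radians(tilt); fx=np.array([np.cos(p),np.sin(p),0]); fy=np.array([-np.sin(p),np.cos(p),0]); u=np.array([0,0,1.])
    tz=-(u*np.cos(t)+fx*np.sin(t)); Rm=np.c_[fy,np.cross(tz,fy),tz]
    return np.array(home)+fy*dy+u*dz-Rm@OT, R.from_matrix(Rm).as_euler('xyz',degrees=True)
E
python3 -m jog '-0.0007 0.0527 -0.295 0 0 0;-0.0007 0.0527 -0.295 0 0 0;-0.0007 0.0527 -0.295 0 0 0;-0.0007 0.0527 -0.295 0 0 0;-0.0007 0.0527 -0.295 0 0 0;-0.0007 0.0527 -0.295 0 0 0'
python3 - <<'E'
from h import *
t=liner_target([618,-81,78],90,20,85); print(t,list(rows(*t)))
E
```

```text
time_s: 5.02
ee_pos: [637.9, 239.2, 217.3]
ee_rot: [169.8, 0.2, 159.5]
force: [-0.0, 0.1, -2.2]
gripper_width: 8.5
(array([598.73      , -43.40521112, 214.80448194]), array([-140.,    0.,  180.])) [np.float64(-0.1246), np.float64(-0.549), np.float64(-0.093), np.float64(0.551), np.float64(-0.0578), np.float64(-0.228)]
```

```bash
python3 -m jog '-0.1246 -0.549 -0.093 0.551 -0.058 -0.228;-0.1246 -0.549 -0.093 0.551 -0.058 -0.228;-0.1246 -0.549 -0.093 0.551 -0.058 -0.228;-0.1246 -0.549 -0.093 0.551 -0.058 -0.228;-0.1246 -0.549 -0.093 0.551 -0.058 -0.228;-0.1246 -0.549 -0.093 0.551 -0.058 -0.228;-0.1246 -0.549 -0.093 0.551 -0.058 -0.228;-0.1246 -0.549 -0.093 0.551 -0.058 -0.228;-0.1246 -0.549 -0.093 0.551 -0.058 -0.228;-0.1246 -0.549 -0.093 0.551 -0.058 -0.228;-0.1246 -0.549 -0.093 0.551 -0.058 -0.228;-0.1246 -0.549 -0.093 0.551 -0.058 -0.228'
python3 - <<'E'
from h import *
s=state(); print(s["ee_pos"],s["ee_rot"],s["qpos"],s["time_s"])
a=save("wrist","w3"); C=cal("wrist"); np.savez("w3c.npz",*C)
for q in ["slot_a","plate_home","channel_home","stop_lugs","liner_vee","feeder"]:
    r=tip_of(q,"wrist"); print(q,[(round(x["confidence"],2),np.round(x["location"],0)) for x in r[:3]])
def fp(p,phi=90,o=(618,-81,0)):
    r=np.radians(phi); return np.array(o)+[np.cos(r)*p[0]-np.sin(r)*p[1],np.sin(r)*p[0]+np.cos(r)*p[1],p[2]]
for n,p in dict(a=(-59,84.5,129),b=(59,84.5,129),home=(0,0,78),lug=(0,-75,78),plate=(0,82,70)).items(): print(n,fp(p).round(),np.round(proj("wrist",fp(p),C)))
E
```

```text
time_s: 6.02
ee_pos: [599.1, -43.1, 214.7]
ee_rot: [-140.1, 0.0, 180.0]
force: [-0.1, -0.3, -1.7]
gripper_width: 8.9
[599.0750154  -43.06770809 214.66807529] [-1.40081038e+02  4.62666656e-02  1.79996449e+02] [ 13.73407399  26.2417071   91.41409445 -39.74572594  77.2004009
 -61.87900973] 6.0167
slot_a [(0.18, array([398., 163.]))]
plate_home [(0.96, array([394., 161.])), (0.34, array([326., 264.]))]
channel_home [(0.61, array([393., 271.])), (0.23, array([395., 161.]))]
stop_lugs []
liner_vee []
feeder [(0.83, array([432., 249.])), (0.23, array([396., 270.]))]
a [ 534. -140.  129.] [293. 155.]
b [534. -22. 129.] [447. 159.]
home [618. -81.  78.] [393. 264.]
lug [693. -81.  78.] [388. 347.]
plate [536. -81.  70.] [402. 159.]
```

View pics/w3.png

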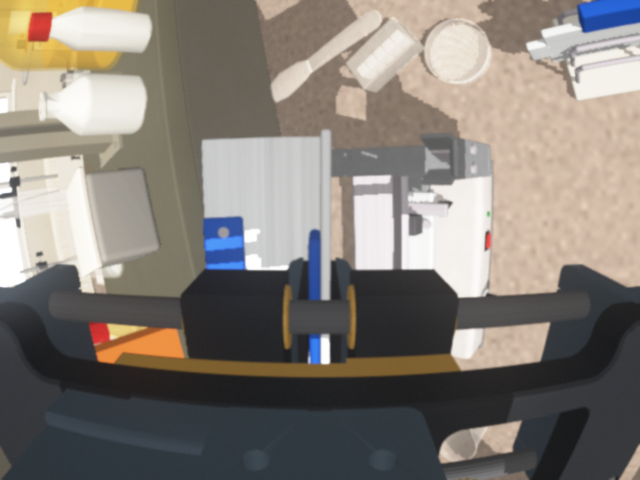

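The wrist view shows the liner hanging with its end at row about 135. To its right are the feeder's +x post at (440,160) and the base edge at column 488. I'll zoom in on the feeder features in this picture and the first top picture, overlaying a projection of the current estimate.

```bash
cat > fz.py <<'E'
from h import *
import sys
z=np.load("w3c.npz"); CW=tuple(z[k] for k in z.files); CT=cal("top")
def fp(p,o,phi):
    r=np.radians(phi); return np.array([o[0],o[1],0])+[np.cos(r)*p[0]-np.sin(r)*p[1],np.sin(r)*p[0]+np.cos(r)*p[1],p[2]]
def box(x0,x1,y0,y1,z): return [(x0,y0,z),(x1,y0,z),(x1,y1,z),(x0,y1,z),(x0,y0,z)]
a=31*np.sin(np.radians(40)); h=31*np.cos(np.radians(40))
polys=[box(-63,63,-86,86,47),box(52,70,73,97,139),box(-70,-52,73,97,139),[(0,-81,78),(0,74,78)],[(a,-81,78+h),(a,74,78+h)],[(-a,-81,78+h),(-a,74,78+h)]]
def draw(im,n,C,o,phi,x0,y0,s):
    for pl in polys:
        q=np.array([(proj(n,fp(p,o,phi),C)-[x0,y0]+.5)*s for p in pl])
        cv2.polylines(im,[np.int32(q*8)],False,(0,0,255),1,cv2.LINE_AA,3)
if __name__=="__main__":
    o=(float(sys.argv[1]),float(sys.argv[2])); phi=float(sys.argv[3])
    w=cv2.imread("pics/w3.png")[120:360,335:505]; w=cv2.resize(w,None,fx=2.5,fy=2.5,interpolation=cv2.INTER_CUBIC); draw(w,"wrist",CW,o,phi,335,120,2.5)
    t=cv2.imread("pics/t0.png")[175:280,335:425]; t=cv2.resize(t,None,fx=4,fy=5.7,interpolation=cv2.INTER_CUBIC)
    t=cv2.resize(cv2.imread("pics/t0.png")[175:280,335:425],None,fx=4,fy=4,interpolation=cv2.INTER_CUBIC); draw(t,"top",CT,o,phi,335,175,4)
    can=np.zeros((600,800,3),np.uint8); can[:w.shape[0],:w.shape[1]]=w; can[:t.shape[0],430:430+t.shape[1]]=t
    cv2.imwrite(f"pics/{sys.argv[4]}.png",can)
E
python3 fz.py 618 -81 90 z1
```

```text
(no output)
```

View pics/z1.png

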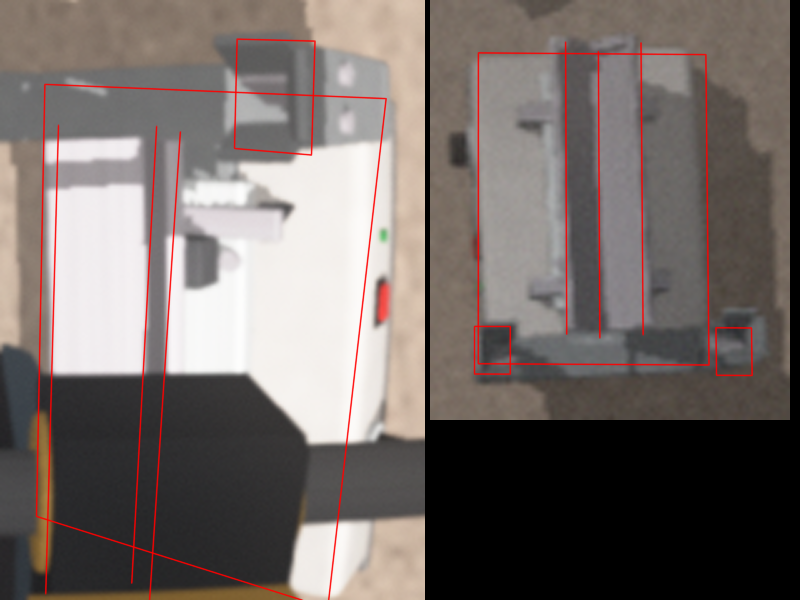

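The overlay on the feeder shows it turned about 3° more than assumed. In the wrist crop the vee line stands vertical at column 147 against a slanted model line, and in the top crop the right wall runs 637 to 650. I'll fit it.

```bash
cat > ff.py <<'E'
from fz import *
from scipy.optimize import least_squares
W=lambda c,r:(335+c/2.5-.5,120+r/2.5-.5)
T=lambda c,r:(335+(c-430)/4-.5,175+r/4-.5)
lines={"vee":[(0,-81,78),(0,74,78)],"R":[(a,-81,78+h),(a,74,78+h)],"L":[(-a,-81,78+h),(-a,74,78+h)]}
obs=[("wrist","vee",W(147,150)),("wrist","vee",W(147,365)),("wrist","L",W(47,150)),("wrist","L",W(49,365)),("wrist","R",W(166,150)),("wrist","R",W(166,365)),
("top","vee",T(597,60)),("top","vee",T(604,320)),("top","L",T(637,60)),("top","L",T(650,320)),("top","R",T(562,60)),("top","R",T(566,320))]
CC=dict(wrist=CW,top=CT)
def res(p,full=False):
    o=p[:2];phi=p[2];out=[]
    for n,l,q in obs:
        A,B=[proj(n,fp(x,o,phi),CC[n]) for x in lines[l]]; d=(B-A)/np.linalg.norm(B-A); e=np.array(q)-A
        out.append((d[0]*e[1]-d[1]*e[0]) * (1 if n=="wrist" else 1.5))
    out.append((proj("wrist",fp((0,74,78),o,phi),CW)-W(147,137))[1])
    out.append(.7*(proj("wrist",fp((70,73,139),o,phi),CW)-W(312,157))[1])
    out.append(.7*(proj("top",fp((-a,-81,78+h),o,phi),CT)-T(637,38))[1])
    return out
s=least_squares(res,[618,-81,92],loss="soft_l1"); print(s.x,np.round(res(s.x),1))
E
python3 ff.py; python3 fz.py $(python3 ff.py|tr -d '[]'|awk '{print $1,$2,$3;exit}') z2
```

```text
[621.39708045 -81.46000184  92.13344886] [ 0.2  2.1 -0.8 -0.4 -1.1  1.6 -1.2  0.4 -0.1 -0.6 -0.2  2.3 -0.2  0.1
 -0.6]
```

View pics/z2.png

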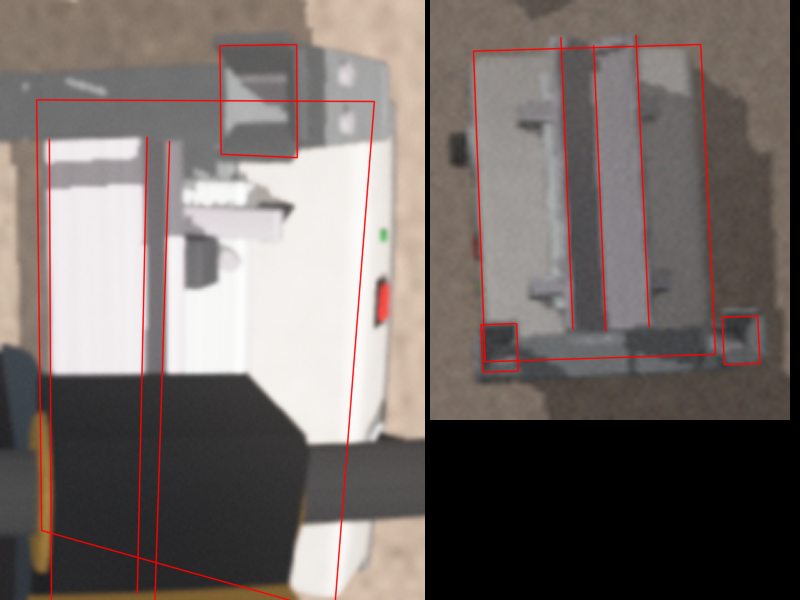

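The fitted overlay now matches the walls and both posts in both views; the yaw is about 92–93° and the remaining wrist difference at the right is the feeder's side face. I'll move to just above the channel, 8 mm short of the lugs.

Run:
```python
from h import *
for dy,dz in((8,40),(8,10)):
    t=liner_target([621,-81.5,78],92.4,dy,dz); print(t,list(rows(*t)))
```

```text
(array([612.16207066, -44.24262414, 169.80448194]), array([-140. ,    0. , -177.6])) [np.float64(-0.0267), np.float64(0.0568), np.float64(0.0704), np.float64(0.0002), np.float64(-0.0168), np.float64(-0.0208)]
(array([612.16207066, -44.24262414, 139.80448194]), array([-140. ,    0. , -177.6])) [np.float64(-0.0266), np.float64(0.0954), np.float64(0.1164), np.float64(0.0002), np.float64(-0.0168), np.float64(-0.0208)]
```

```bash
python3 -m jog '-0.0267 0.0568 0.0704 0 -0.017 -0.021;-0.0267 0.0568 0.0704 0 -0.017 -0.021;-0.0267 0.0568 0.0704 0 -0.017 -0.021;-0.0267 0.07 0.086 0 -0.017 -0.021;-0.0267 0.083 0.101 0 -0.017 -0.021;-0.0267 0.0954 0.1164 0 -0.017 -0.021;-0.0267 0.0954 0.1164 0 -0.017 -0.021;-0.0267 0.0954 0.1164 0 -0.017 -0.021'
python3 - <<'E'
from h import *
save("wrist","w4"); np.savez("w4c.npz",*cal("wrist")); save("scene","s4"); save("top","t4")
a=cv2.imread("pics/w4.png")[100:300,180:500]; s=cv2.imread("pics/s4.png")[190:310,300:420]
can=np.zeros((600,800,3),np.uint8)
a=cv2.resize(a,(540,338),interpolation=cv2.INTER_CUBIC); s=cv2.resize(s,(258,258),interpolation=cv2.INTER_CUBIC)
t=cv2.resize(cv2.imread("pics/t4.png")[170:290,320:440],(258,258),interpolation=cv2.INTER_CUBIC)
can[:338,:540]=a; can[:258,542:]=s; can[260:518,542:]=t; cv2.imwrite("pics/c4.png",can)
E
```

```text
time_s: 7.03
ee_pos: [611.9, -44.3, 139.4]
ee_rot: [-140.0, -0.1, -177.6]
force: [-0.4, -0.1, -1.6]
gripper_width: 8.7
```

View pics/c4.png

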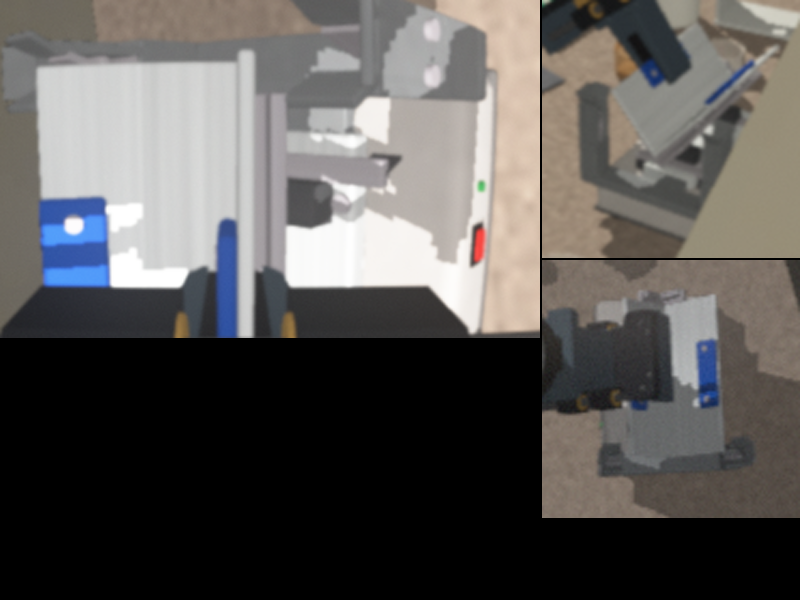

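The composite shows the liner's edges parallel to the channel wall (columns 240–285), clear of the posts and just above the channel. I'll lower it and watch the force.

```bash
python3 -m jog '0 0.005 0.006 0 0 0;0 0.008 0.0095 0 0 0;0 0.0105 0.0125 0 0 0;0 0.0105 0.0125 0 0 0'
python3 -m jog '0 0.0026 0.0031 0 0 0;0 0.0026 0.0031 0 0 0;0 0.0026 0.0031 0 0 0'; python3 -c "
from h import *
s=state();print(s['force'],s['torque'],s['ee_pos'],s['ee_rot'])"
```

```text
time_s: 7.52
ee_pos: [612.6, -44.1, 132.3]
ee_rot: [-140.0, 0.1, -177.6]
force: [0.4, 0.5, -0.5]
gripper_width: 8.7
time_s: 7.77
ee_pos: [612.9, -43.8, 131.2]
ee_rot: [-140.0, 0.2, -177.5]
force: [-2.9, 3.1, 4.9]
gripper_width: 8.6
[-2.89906166  3.10670897  4.92185435] [ 0.3608152   0.00460778 -0.09181794] [612.94844477 -43.78856448 131.19916293] [-1.39978156e+02  1.63953372e-01 -1.77544454e+02]
```

```bash
python3 -m jog '0.004 0.0031 -0.0026 0 0 0;0.004 0.0031 -0.0026 0 0 0;0.004 0.0057 0.0005 0 0 0;0.004 0.0057 0.0005 0 0 0'; python3 -c "
from h import *
s=state();print(s['force'],s['torque'],s['ee_pos'],s['ee_rot'])"
```

```text
time_s: 8.1
ee_pos: [611.0, -43.2, 130.5]
ee_rot: [-139.7, 0.1, -177.5]
force: [-0.5, -2.9, 5.2]
gripper_width: 8.6
[-0.45152495 -2.92064529  5.24227631] [-0.81631678  0.15246499  0.50214675] [611.01398132 -43.23943889 130.45114267] [-1.39731457e+02  1.21689969e-01 -1.77479499e+02]
```

```bash
python3 -m jog '0 0.0005 0.0021 0 0 0;-0.004 0.0005 0.0021 0 0 0;-0.008 0.0005 0.0021 0 0 0;-0.012 0.0005 0.0021 0 0 0;-0.012 0.0005 0.0021 0 0 0'; python3 -c "
from h import *
s=state();print(s['force'],s['torque'],s['ee_pos'],s['ee_rot'])"
python3 -m jog '-0.004 0 0.0005 0 0 0;-0.008 0 0.0005 0 0 0;-0.008 0 0.0005 0 0 0'; python3 -c "
from h import *
s=state();print(s['force'],s['torque'],s['ee_pos'],s['ee_rot'])"
```

```text
time_s: 8.52
ee_pos: [614.9, -43.1, 130.6]
ee_rot: [-139.7, -0.1, -177.6]
force: [-8.2, 6.7, 11.0]
gripper_width: 8.9
[-8.24427966  6.72039955 11.03022339] [-0.02125169  1.04800002 -0.32465621] [614.85625715 -43.05560806 130.61757469] [-1.39670169e+02 -8.05178662e-02 -1.77624655e+02]
time_s: 8.77
ee_pos: [617.1, -42.7, 130.9]
ee_rot: [-139.6, -0.3, -177.7]
force: [-6.5, 4.9, 8.3]
gripper_width: 8.4
[-6.4684354   4.9262415   8.28770168] [ 0.16764543  0.79933923 -0.14153642] [617.11686075 -42.70524971 130.87011796] [-139.64150299   -0.26182926 -177.73693864]
```

```bash
python3 -m jog '-0.004 0 0 0 0 0;-0.008 0 0 0 0 0;-0.012 0 0 0 0 0;-0.012 0 0 0 0 0;-0.012 0 0 0 0 0'; python3 -c "
from h import *
s=state();print(s['force'],s['torque'],s['ee_pos'],s['ee_rot'])
save('wrist','w5'); save('scene','s5')"
```

```text
time_s: 9.18
ee_pos: [621.4, -42.3, 131.1]
ee_rot: [-139.6, -0.4, -177.9]
force: [-5.7, 3.5, 6.9]
gripper_width: 8.6
[-5.67758428  3.45014238  6.93934719] [ 0.15147326  0.75404824 -0.15398233] [621.40664678 -42.29559404 131.09243994] [-139.6168327    -0.44101849 -177.85013224]
```

```bash
python3 -m jog '-0.004 0 0 0 0 0;-0.008 0 0 0 0 0;-0.012 0 0 0 0 0;-0.012 0 0 0 0 0'; python3 -c "
from h import *
s=state();print(s['force'],s['torque'],s['ee_pos'],s['ee_rot'])
w=cv2.imread('pics/w5.png')[100:300,180:500]; save('wrist','w6'); save('scene','s6'); w6=cv2.imread('pics/w6.png')[100:300,180:500]; s=cv2.imread('pics/s6.png')[190:310,300:420]
can=np.zeros((600,800,3),np.uint8)
can[:300,:480]=cv2.resize(w,(480,300),interpolation=2); can[300:,:480]=cv2.resize(w6,(480,300),interpolation=2); can[:318,482:]=cv2.resize(s,(318,318),interpolation=2)
cv2.imwrite('pics/c6.png',can)"
```

```text
time_s: 9.62
ee_pos: [621.9, -41.9, 131.3]
ee_rot: [-139.5, -1.0, -178.3]
force: [-15.4, 8.3, 11.5]
gripper_width: 8.6
[-15.41473145   8.27057032  11.46574236] [ 0.06317037  1.72421141 -1.10387153] [621.92822627 -41.93754302 131.34534194] [-139.52977008   -1.00733079 -178.27047371]
```

View pics/c6.png

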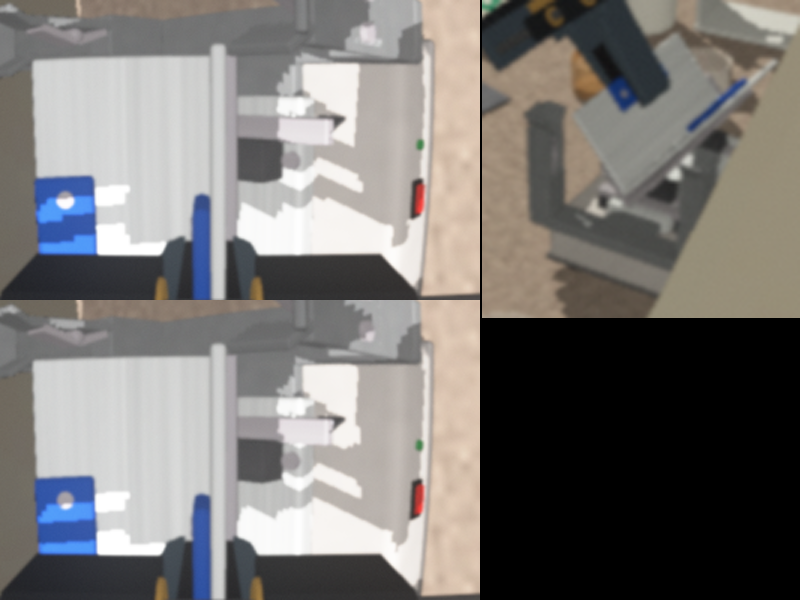

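The liner has stopped against the lugs: 15 N in x and only 0.5 mm of travel out of 6. The picture shows the leg lying along the wall. I'll relax the push, open, and back out along the leg.

```bash
python3 -m jog '0 0 0 0 0 0;0 0 0 0 0 0;0 0 0 0 0 0;0 0 0 0 0 0' -0.4 30
python3 -m jog '0 0 -0.05 0 0 0;0 0 -0.1 0 0 0;0 0 -0.16 0 0 0;0 0 -0.24 0 0 0;0 0 -0.24 0 0 0;0 0 -0.24 0 0 0'
python3 - <<'E'
from h import *
from fz import fp
s=state(); print(s["force"],s["qpos"])
save("wrist","w7"); C=cal("wrist"); np.savez("w7c.npz",*C)
for q in ["liner_vee","liner_grip","liner"]:
    r=tip_of(q,"wrist"); print(q,[(round(x["confidence"],2),np.round(x["location"],0)) for x in r[:3]])
E
```

```text
time_s: 10.05
ee_pos: [622.2, -41.9, 130.9]
ee_rot: [-139.6, -1.0, -178.3]
force: [-0.3, 0.1, 0.3]
gripper_width: 27.1
time_s: 10.55
ee_pos: [622.6, 37.3, 223.6]
ee_rot: [-139.6, -0.7, -178.1]
force: [-1.1, -1.4, 0.3]
gripper_width: 27.4
[-1.10024481 -1.36660833  0.2538581 ] [ 20.22723722  29.6726065   84.21247643 -37.97839312  83.48251699
 -61.46520404]
liner_vee [(0.82, array([326., 222.]))]
liner_grip [(0.91, array([314., 239.])), (0.26, array([287.,  45.]))]
liner [(0.82, array([325., 224.]))]
```

View pics/w7.png

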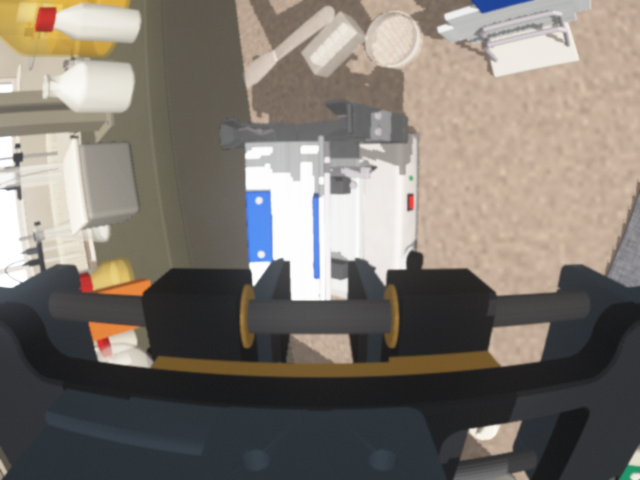

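Picture w7 shows the liner nested, with its end at row 142 between the posts at (232,135) and (385,122). I'll refine the slots and the plate pose numerically using the networks.

Run:
```python
from h import *
grab_frame("wrist"); CW=cal("wrist"); save("top","t7"); CT=cal("top"); save("scene","s7"); CS=cal("scene")
for q,z in [("slot_a",129),("plate_home",70),("stop_lugs",78),("end_plate",8),("drain_rack",0),("liner_vee",78)]:
    for n,C in (("wrist",CW),("top",CT),("scene",CS)):
        for x in tip_of(q,n)[:3]:
            if x["confidence"]>.25: print(q,n,round(x["confidence"],2),np.round(x["location"]),onz(n,x["location"],z,C).round(1))
# expected
from fz import fp
for p in [(-59,84.5,129),(59,84.5,129),(0,82,70),(0,-75,78)]: print(p,fp(p,(621.5,-80.5),92.2).round(1))
```

```text
slot_a wrist 0.72 [341. 124.] [533.5 -27.7 129. ]
slot_a wrist 0.69 [239. 138.] [ 541.8 -141.1  129. ]
slot_a wrist 0.3 [528.  37.] [480.6  96.9 129. ]
slot_a top 0.78 [349. 262.] [533.2 -19.2 129. ]
slot_a top 0.74 [413. 258.] [ 541.5 -149.9  129. ]
slot_a scene 0.88 [382. 255.] [ 541.2 -151.3  129. ]
slot_a scene 0.72 [328. 237.] [539.7 -34.6 129. ]
slot_a scene 0.42 [249. 294.] [319.7 -31.5 129. ]
plate_home wrist 0.58 [323. 135.] [537.5 -93.2  70. ]
plate_home top 0.67 [374. 262.] [538.4 -76.3  70. ]
plate_home scene 0.6 [349. 275.] [528.4 -90.3  70. ]
plate_home scene 0.26 [360. 223.] [705.6  -2.1  70. ]
stop_lugs wrist 0.74 [327. 304.] [694.8 -73.8  78. ]
stop_lugs top 0.71 [352. 261.] [539.7 -27.4  78. ]
stop_lugs top 0.67 [375. 189.] [695.1 -77.5  78. ]
stop_lugs scene 0.86 [389. 232.] [693.6 -79.7  78. ]
end_plate top 0.51 [300. 308.] [439.8  82.5   8. ]
end_plate top 0.35 [434. 318.] [ 418.4 -215.4    8. ]
end_plate scene 0.69 [251. 295.] [437.6  79.7   8. ]
drain_rack wrist 0.71 [527.  36.] [433.9  76.    0. ]
drain_rack wrist 0.41 [341. 126.] [ 522.9 -125.3    0. ]
drain_rack top 0.58 [304. 310.] [434.6  75.3   0. ]
drain_rack scene 0.87 [249. 300.] [430.   79.2   0. ]
drain_rack scene 0.62 [391. 230.] [818.1 -14.7   0. ]
liner_vee wrist 0.66 [326. 226.] [619.6 -78.4  78. ]
liner_vee top 0.7 [374. 224.] [619.1 -74.2  78. ]
liner_vee scene 0.73 [373. 246.] [631.5 -79.7  78. ]
(-59, 84.5, 129) [ 539.3 -142.7  129. ]
(59, 84.5, 129) [534.8 -24.8 129. ]
(0, 82, 70) [539.6 -83.6  70. ]
(0, -75, 78) [696.4 -77.6  78. ]
```

```bash
python3 -c "
from h import *
print(list(rows([435,77,210],[180,0,103])))"
```

```text
[np.float64(0.3697), np.float64(0.0911), np.float64(-0.0372), np.float64(-0.3826), np.float64(0.2994), np.float64(0.8398)]
```

```bash
python3 -m jog '0.37 0.091 -0.037 -0.383 0.299 0.84;0.37 0.091 -0.037 -0.383 0.299 0.84;0.37 0.091 -0.037 -0.383 0.299 0.84;0.37 0.091 -0.037 -0.383 0.299 0.84;0.37 0.091 -0.037 -0.383 0.299 0.84;0.37 0.091 -0.037 -0.383 0.299 0.84;0.37 0.091 -0.037 -0.383 0.299 0.84;0.37 0.091 -0.037 -0.383 0.299 0.84;0.37 0.091 -0.037 -0.383 0.299 0.84;0.37 0.091 -0.037 -0.383 0.299 0.84;0.37 0.091 -0.037 -0.383 0.299 0.84;0.37 0.091 -0.037 -0.383 0.299 0.84;0.37 0.091 -0.037 -0.383 0.299 0.84;0.37 0.091 -0.037 -0.383 0.299 0.84;0.37 0.091 -0.037 -0.383 0.299 0.84' 0 30
python3 - <<'E'
from h import *
s=state(); print(s["ee_pos"],s["ee_rot"],s["qpos"])
im=save("wrist","w8"); C=cal("wrist"); np.savez("w8c.npz",*C)
for q in ["end_plate","drain_rack"]:
    print(q,[(round(x["confidence"],2),np.round(x["location"],0)) for x in tip_of(q,"wrist")[:3]],[np.round(x["rect"]) for x in spot_in(q,"wrist")[:2]])
hsv=cv2.cvtColor(im,cv2.COLOR_RGB2HSV); m=cv2.inRange(hsv,(108,150,60),(128,255,255))
n,l,st,ce=cv2.connectedComponentsWithStats(m)
for i in np.argsort(-st[1:,4])[:4]+1:
    ys,xs=np.where(l==i); print(st[i],ce[i].round(1),cv2.minAreaRect(np.c_[xs,ys].astype(np.float32)))
p=lambda P:proj("wrist",P,C).round(1)
a=np.radians(103); px=np.array([np.cos(a),np.sin(a),0]);py=np.array([-np.sin(a),np.cos(a),0])
for sx in(-22,22):
    for sy in(-5,5): print("tab pred",sx,sy,p(np.array([435,77,102])+sx*px+sy*py))
E
```

```text
time_s: 13.05
ee_pos: [434.9, 76.8, 210.1]
ee_rot: [180.0, 0.1, 103.1]
force: [-0.6, -0.2, 0.6]
gripper_width: 45.4
[434.93832093  76.78499268 210.11535884] [1.79968892e+02 5.38258027e-02 1.03108730e+02] [ 8.55629679e+00  7.41849871e+00  1.08254209e+02 -5.68101518e-02
  6.42920207e+01 -4.52782004e+00]
end_plate [(0.6, array([316., 225.]))] [array([306., 156., 328., 298.])]
drain_rack [(0.94, array([318., 222.]))] [array([279., 178., 357., 267.])]
[312 214  12  62 698] [317.4 245. ] ((317.5, 244.5), (61.0, 11.0), 90.0)
[497 429  22   3  62] [507.  429.9] ((507.5, 430.0), (2.0, 21.0), 90.0)
[487 479   2   1   2] [487.5 479. ] ((487.5, 479.0), (1.0, 0.0), 180.0)
tab pred -22 -5 [325.8 276.6]
tab pred -22 5 [312.1 276.6]
tab pred 22 -5 [326.2 217. ]
tab pred 22 5 [312.  216.9]
```

The blue tab sits at (317.5,244.5) and is aligned with the image; the prediction was (319,247), so it is about 1 mm off. I'll descend and grip it.

```bash
python3 -m jog '0 -0.0022 0.08 0 0 0;0 -0.0022 0.16 0 0 0;0 -0.0022 0.2 0 0 0;0 -0.0022 0.225 0 0 0;0 -0.0022 0.238 0 0 0;0 -0.0022 0.238 0 0 0;0 -0.0022 0.238 0 0 0'
python3 -m jog '0 0 0 0 0 0;0 0 0 0 0 0;0 0 0 0 0 0;0 0 0 0 0 0;0 0 0 0 0 0;0 0 0 0 0 0' -1 50
python3 -c "
from h import *
s=state();print(s['ee_pos'],s['ee_rot'],s['gripper_width'],s['force'])"
```

```text
time_s: 13.88
ee_pos: [434.6, 77.2, 91.0]
ee_rot: [180.0, 0.0, 103.1]
force: [0.2, -0.7, 0.2]
gripper_width: 45.6
time_s: 14.38
ee_pos: [434.7, 77.2, 91.3]
ee_rot: [179.9, 0.0, 103.1]
force: [0.2, -0.2, 0.9]
gripper_width: 9.9
[434.70530677  77.24890483  91.30877843] [1.79926966e+02 2.88082828e-02 1.03118053e+02] 9.853995512069538 [ 0.19365737 -0.23041417  0.93242949]
```

```bash
python3 -m jog '0 0 -0.06 0 0 0;0 0 -0.13 0 0 0;0 0 -0.2 0 0 0;0 0 -0.27 0 0 0;0 0 -0.27 0 0 0;0 0 -0.27 0 0 0'
python3 -c "
from h import *
s=state();print(s['ee_pos'],s['gripper_width'],s['force'])
print(list(rows([539.5,-84.6,226],[180,0,93])))"
```

```text
time_s: 14.88
ee_pos: [435.4, 77.4, 228.0]
ee_rot: [179.7, 0.1, 103.1]
force: [0.1, 0.7, -1.5]
gripper_width: 9.7
[435.43733808  77.39757247 228.01947754] 9.679942161619103 [ 0.13928658  0.66880979 -1.53558517]
[np.float64(-0.3628), np.float64(0.1291), np.float64(0.0051), np.float64(0.0037), np.float64(0.0002), np.float64(0.1124)]
```

```bash
python3 -m jog '-0.363 0.129 0.005 0.004 0 0.112;-0.363 0.129 0.005 0.004 0 0.112;-0.363 0.129 0.005 0.004 0 0.112;-0.363 0.129 0.005 0.004 0 0.112;-0.363 0.129 0.005 0.004 0 0.112;-0.363 0.129 0.005 0.004 0 0.112;-0.363 0.129 0.005 0.004 0 0.112;-0.363 0.129 0.005 0.004 0 0.112;-0.363 0.129 0.005 0.004 0 0.112;-0.363 0.129 0.005 0.004 0 0.112'
python3 - <<'E'
from h import *
from fz import fp
s=state();print(s['ee_pos'],s['ee_rot'])
save("wrist","w9");CW=cal("wrist"); np.savez("w9c.npz",*CW); save("top","t9"); save("scene","s9")
for n in("wrist","top","scene"):
    C=CW if n=="wrist" else cal(n)
    for x in tip_of("slot_a",n)[:4]: print(n,round(x["confidence"],2),np.round(x["location"]),onz(n,x["location"],129,C).round(1))
    for x in tip_of("end_plate",n)[:2]: print(n,"plate",round(x["confidence"],2),np.round(x["location"]),onz(n,x["location"],143,C).round(1))
    print("exp",[proj(n,fp(p,(621.8,-80),93),C).round() for p in((-59,84.5,129),(59,84.5,129))])
a=cv2.imread("pics/w9.png")[60:420,140:500]; t=cv2.imread("pics/t9.png")[215:305,320:440]; sc=cv2.imread("pics/s9.png")[180:300,290:410]
can=np.zeros((600,800,3),np.uint8); can[:480,:480]=cv2.resize(a,(480,480),interpolation=2); can[:236,484:799]=cv2.resize(t,(315,236),interpolation=2); can[240:555,484:799]=cv2.resize(sc,(315,315),interpolation=2); cv2.imwrite("pics/c9.png",can)
E
```

```text
time_s: 15.72
ee_pos: [538.6, -83.6, 225.8]
ee_rot: [-179.9, -0.0, 93.1]
force: [-1.1, -0.5, 0.2]
gripper_width: 9.6
[538.64758897 -83.62028325 225.75496477] [-1.79923071e+02 -9.08800164e-04  9.31181364e+01]
wrist 0.65 [315. 168.] [532.7 -27.5 129. ]
wrist plate 0.78 [318. 260.] [538.1 -86.  143. ]
wrist plate 0.53 [418. 236.] [602.5 -66.2 143. ]
exp [array([317., 329.]), array([317., 165.])]
top 0.88 [352. 262.] [533.4 -24.9 129. ]
exp [array([410., 259.]), array([352., 262.])]
scene 0.81 [327. 234.] [546.  -26.9 129. ]
scene 0.7 [382. 256.] [ 540.1 -152.   129. ]
scene plate 0.67 [351. 235.] [550.9 -79.4 143. ]
exp [array([378., 254.]), array([323., 236.])]
```

View pics/c9.png

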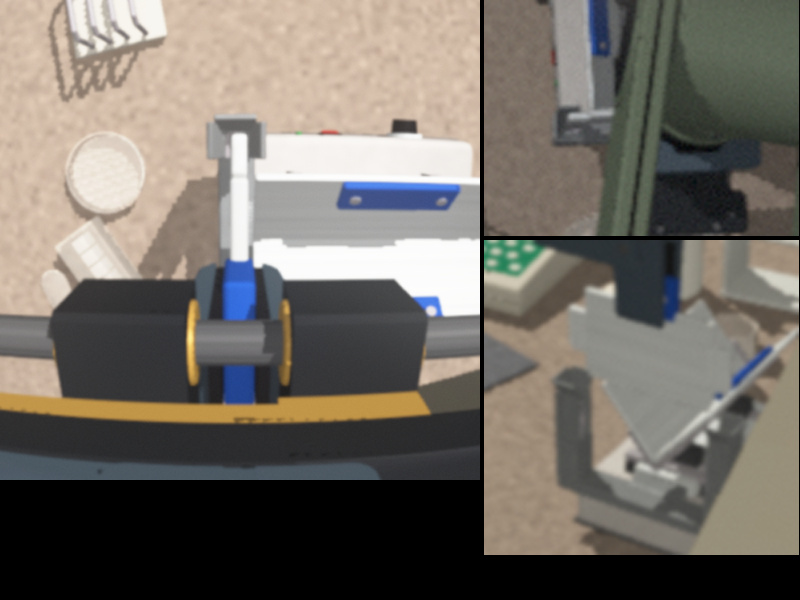

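The composite shows the plate upright above the slots. The +x ear (crop column 239) lies over the post (columns 208–264), about 2 mm towards the lugs from the post's centre, as it should be; the slot networks agree. I'll check the sideways centring numerically.

Run:
```python
from h import *
from fz import fp
z=np.load("w9c.npz"); C=tuple(z[k] for k in z.files)
im=cv2.imread("pics/w9.png").astype(int).mean(2)
print("col319 rows140-175",[int(v) for v in im[140:176,319]],"\ncol312",[int(v) for v in im[140:176,312]])
print("row170 cols 290-345",[int(v) for v in im[170,290:346]])
o=(621.8,-80)
for nm,p in dict(outer=(70,85,139),outerwall=(66,84.5,139),wallfl=(66,84.5,129),yl=(60,73,139),yh=(60,97,139)).items(): print(nm,proj("wrist",fp(p,o,93),C).round(1))
s=state(); Rm=R.from_euler('xyz',[180,0,93.1],degrees=True).as_matrix(); t=np.array([538.65,-83.62,225.75])
for e in (64,65): print("ear end",e,[proj("wrist",t+Rm@[e,0,83.3-zz],C).round(1) for zz in (52,20)])
```

```text
col319 rows140-175 [186, 189, 188, 189, 187, 187, 191, 189, 170, 137, 109, 99, 99, 99, 98, 98, 99, 104, 127, 170, 219, 244, 251, 252, 251, 250, 250, 249, 249, 249, 249, 249, 249, 250, 250, 250] 
col312 [183, 189, 191, 197, 197, 195, 194, 190, 173, 140, 110, 98, 98, 96, 98, 99, 99, 104, 116, 124, 132, 137, 140, 143, 145, 145, 147, 148, 154, 161, 167, 179, 185, 188, 188, 189]
row170 cols 290-345 [184, 187, 187, 183, 169, 157, 154, 162, 164, 161, 157, 155, 155, 155, 154, 155, 155, 156, 164, 180, 193, 184, 167, 181, 219, 237, 245, 247, 248, 249, 250, 250, 250, 247, 235, 187, 132, 110, 104, 103, 104, 104, 105, 106, 113, 134, 161, 176, 185, 207, 232, 240, 242, 242, 242, 242]
outer [316.5 148.6]
outerwall [317.3 154.9]
wallfl [317.4 154.9]
yl [335.6 164.5]
yh [297.5 164.4]
ear end 64 [array([319.2, 157.9]), array([319.2, 157.3])]
ear end 65 [array([319.2, 155.9]), array([319.2, 155.5])]
```

```bash
python3 -m jog '0 0.0012 0.03 0 0 0;0 0.0012 0.055 0 0 0;0 0.0012 0.072 0 0 0;0 0.0012 0.072 0 0 0;0 0.0012 0.072 0 0 0'
python3 -m jog '0 0 0.008 0 0 0;0 0 0.016 0 0 0;0 0 0.024 0 0 0;0 0 0.024 0 0 0;0 0 0.024 0 0 0'
python3 -c "
from h import *
s=state();print(s['force'],s['torque'],s['ee_pos'],s['ee_rot'])"
```

```text
time_s: 16.58
ee_pos: [539.9, -84.6, 189.9]
ee_rot: [-179.9, 0.0, 93.0]
force: [0.6, 0.3, -1.4]
gripper_width: 9.9
time_s: 17.0
ee_pos: [539.9, -84.6, 177.7]
ee_rot: [-179.9, 0.0, 93.0]
force: [-1.0, -0.2, -1.5]
gripper_width: 10.0
[-1.00450777 -0.19551097 -1.49601833] [-0.10373824  0.2635234   0.05780065] [539.88763055 -84.60052234 177.69913878] [-1.79929700e+02  8.38355174e-03  9.30379344e+01]
```

```bash
python3 -m jog '0 0 0.008 0 0 0;0 0 0.016 0 0 0;0 0 0.024 0 0 0;0 0 0.028 0 0 0;0 0 0.028 0 0 0'
python3 -m jog '0 0 0.006 0 0 0;0 0 0.012 0 0 0;0 0 0.018 0 0 0;0 0 0.018 0 0 0;0 0 0.018 0 0 0'
python3 -c "
from h import *
s=state();print(s['force'],s['torque'],s['ee_pos'],s['ee_rot'])"
```

```text
time_s: 17.42
ee_pos: [540.0, -84.8, 163.8]
ee_rot: [-180.0, 0.0, 93.1]
force: [-2.2, -1.0, 1.6]
gripper_width: 9.9
time_s: 17.83
ee_pos: [540.1, -84.9, 154.8]
ee_rot: [-180.0, 0.1, 93.1]
force: [-1.8, 0.2, 1.0]
gripper_width: 9.8
[-1.75353181  0.16971202  1.04982632] [-0.07457304  0.33615758  0.41010738] [540.08628967 -84.91747334 154.7714065 ] [-1.79973792e+02  6.44850690e-02  9.31206303e+01]
```

```bash
python3 -m jog '0 0 0.004 0 0 0;0 0 0.008 0 0 0;0 0 0.012 0 0 0;0 0 0.012 0 0 0'
python3 -c "
from h import *
s=state();print(s['force'],s['torque'],s['ee_pos'],s['ee_rot'],s['gripper_width'])"
```

```text
time_s: 18.17
ee_pos: [540.2, -84.9, 153.9]
ee_rot: [179.9, 0.1, 93.2]
force: [-11.0, 0.4, 31.0]
gripper_width: 9.8
[-10.998371     0.39903758  30.96437803] [0.26408942 2.21934231 0.47291214] [540.18632311 -84.94309246 153.91919176] [1.79880634e+02 1.10048282e-01 9.31533003e+01] 9.817338550800535
```

The plate hit a hard stop at 31 N with TCP z = 153.9; 153.3 was expected for fully seated. I'll relax, release, and retreat straight up and back for a look.

```bash
python3 -m jog '0 0 0 0 0 0;0 0 0 0 0 0;0 0 0 0 0 0;0 0 0 0 0 0' -0.45 20
python3 -m jog '0 0 -0.06 0 0 0;0 0 -0.12 0 0 0;0 0 -0.18 0 0 0;0 0 -0.26 0 0 0;0.16 0 -0.26 0 0 0;0.24 0 -0.26 0 0 0;0.24 0 -0.26 0 0 0;0.24 0 -0.26 0 0 0;0.24 0 -0.26 0 0 0'
python3 - <<'E'
from h import *
from fz import fp
s=state(); print(s["ee_pos"],s["force"])
im=save("wrist","w10"); C=cal("wrist"); sc=save("scene","s10"); CS=cal("scene"); tp=save("top","t10"); CT=cal("top")
o=(621.8,-80); cc=dict(wrist=C,scene=CS,top=CT)
for q,p in (("end_plate",(0,82,70)),("liner_vee",(0,0,78)),("liner_grip",(59*np.sin(.698)-3.4,0,78+59*np.cos(.698)+2.9)),("slot_a",(59,84.5,129))):
    for n in cc: print(q,n,"exp",proj(n,fp(p,o,93),cc[n]).round(),[(round(x["confidence"],2),np.round(x["location"])) for x in tip_of(q,n)[:2]])
fx=lambda p,n:proj(n,fp(p,o,93),cc[n])
def over(im,n):
    im=cv2.cvtColor(im,cv2.COLOR_RGB2BGR); 
    for P in [[(-22,77,164),(22,77,164),(22,87,164),(-22,87,164)],[(-64,79,122),(-50,79,122),(-50,79,140),(50,79,140),(50,79,122),(64,79,122)],[(45,-75,131.6),(45,75,131.6),(0,75,78),(-45,75,131.6),(-45,-75,131.6)]]:
        cv2.polylines(im,[np.int32(np.array([fx(p,n) for p in P])*8)],False,(0,0,255),1,cv2.LINE_AA,3)
    return im
w=over(im,"wrist"); s_=over(sc,"scene"); t_=over(tp,"top")
can=np.zeros((600,800,3),np.uint8)
x,y=fx((0,60,120),"wrist").astype(int); x0=min(max(x-120,0),400); y0=min(max(y-120,0),240)
can[:480,:480]=cv2.resize(w[y0:y0+240,x0:x0+240],(480,480),interpolation=2)
can[:300,484:784]=cv2.resize(s_[190:290,310:410],(300,300),interpolation=2); can[300:600,484:784]=cv2.resize(t_[175:275,330:430],(300,300),interpolation=2)
cv2.imwrite("pics/c10.png",can)
E
```

```text
time_s: 18.5
ee_pos: [540.3, -84.9, 153.2]
ee_rot: [179.9, 0.1, 93.1]
force: [-0.5, -0.5, 0.1]
gripper_width: 25.2
time_s: 19.25
ee_pos: [533.4, 36.7, 282.2]
ee_rot: [180.0, 0.1, 93.3]
force: [0.3, -1.4, 0.3]
gripper_width: 25.1
[533.35327294  36.72914247 282.17074982] [ 0.30566354 -1.42057958  0.30894253]
end_plate wrist exp [319. 330.] [(0.55, array([319., 336.]))]
end_plate scene exp [350. 271.] [(0.82, array([351., 268.]))]
end_plate top exp [378. 261.] [(0.58, array([376., 261.]))]
liner_vee wrist exp [395. 333.] []
liner_vee scene exp [371. 248.] [(0.87, array([373., 246.]))]
liner_vee top exp [376. 223.] [(0.62, array([374., 224.])), (0.48, array([375., 260.]))]
liner_grip wrist exp [407. 323.] []
liner_grip scene exp [356. 222.] [(0.9, array([360., 221.]))]
liner_grip top exp [362. 220.] []
slot_a wrist exp [316. 301.] [(0.69, array([318., 303.]))]
slot_a scene exp [323. 236.] [(0.85, array([380., 257.])), (0.69, array([326., 236.]))]
slot_a top exp [352. 262.] [(0.89, array([352., 264.])), (0.68, array([412., 258.]))]
```

View pics/c10.png

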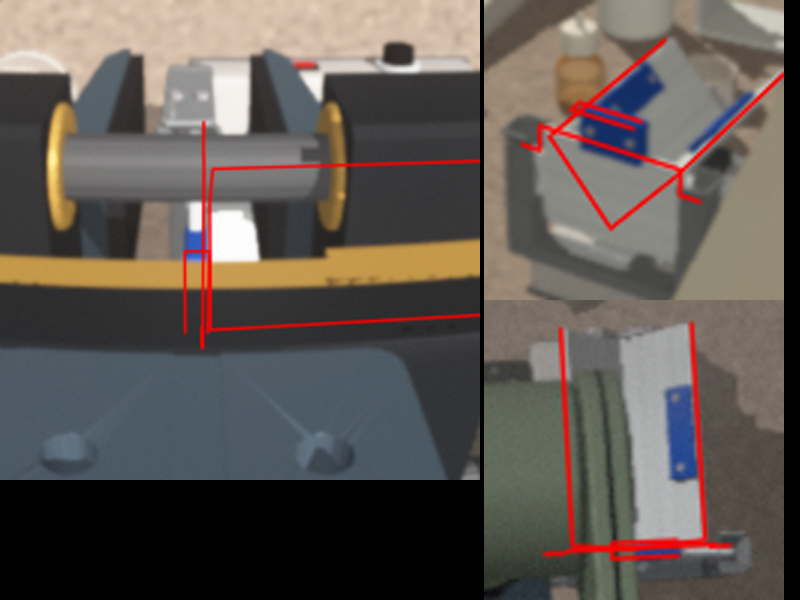

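The last picture shows the plate in its slots in the scene view, tab and top edge on the seated model lines. The liner's ends and edges lie on the model in the top view. To check the depth, I'll touch the tab's top with closed fingertips, expecting contact at TCP z of about 186.

```bash
python3 -m jog '-0.08 0 0 0 0 0;-0.16 0 0 0 0 0;-0.243 0 0 0 0 0;-0.243 0 0 0 0 0;-0.243 0 0.08 0 0 0;-0.243 0 0.14 0 0 0;-0.243 0 0.18 0 0 0;-0.243 0 0.18 0 0 0;-0.243 0 0.18 0 0 0' -1 30
python3 -m jog '0 0 0.004 0 0 0;0 0 0.008 0 0 0;0 0 0.012 0 0 0;0 0 0.014 0 0 0;0 0 0.014 0 0 0'
python3 -c "
from h import *
s=state();print(s['force'],s['ee_pos'],s['ee_rot'],s['gripper_width'])"
```

```text
time_s: 20.75
ee_pos: [540.0, -86.0, 192.9]
ee_rot: [180.0, 0.1, 93.1]
force: [0.4, -0.7, 0.2]
gripper_width: 0.5
time_s: 21.17
ee_pos: [540.6, -85.9, 187.2]
ee_rot: [179.9, 0.1, 93.1]
force: [-0.2, 0.1, 3.4]
gripper_width: 0.5
[-0.23878835  0.09944437  3.44663025] [540.60300868 -85.93138252 187.21218364] [1.79864847e+02 7.37992682e-02 9.31265309e+01] 0.5233964722295006
```

```bash
python3 -m jog '0 0 0.003 0 0 0;0 0 0.006 0 0 0;0 0 0.008 0 0 0;0 0 0.008 0 0 0;0 0 0.008 0 0 0'
python3 -c "
from h import *
s=state();print(s['force'],s['torque'],s['ee_pos'],s['ee_rot'])"
```

```text
time_s: 21.58
ee_pos: [540.8, -85.9, 187.1]
ee_rot: [179.7, 0.1, 93.1]
force: [-6.3, 0.8, 18.2]
gripper_width: 0.3
[-6.31756005  0.80844408 18.19581665] [0.23508203 1.21331547 0.00801778] [540.79875901 -85.94386446 187.08116011] [1.79692383e+02 1.10901156e-01 9.31259417e+01]
```

```bash
python3 -m jog '0 0 -0.06 0 0 0;0 0 -0.12 0 0 0;0 0 -0.17 0 0 0;0 0 -0.17 0 0 0;0 0 -0.17 0 0 0;0 0 -0.17 0 0 0' 0 30
python3 - <<'E'
from h import *
from fz import fp
s=state(); print(s["ee_pos"],s["force"])
im=save("wrist","w11"); C=cal("wrist")
hsv=cv2.cvtColor(im,cv2.COLOR_RGB2HSV); m=cv2.inRange(hsv,(108,150,60),(128,255,255))
n,l,st,ce=cv2.connectedComponentsWithStats(m)
for i in np.argsort(-st[1:,4])[:3]+1:
    ys,xs=np.where(l==i); print(st[i],ce[i].round(1),cv2.minAreaRect(np.c_[xs,ys].astype(np.float32)))
o=(621.8,-80)
print("tab",[proj("wrist",fp(p,o,93),C).round(1) for p in((-22,77,164),(22,77,164),(22,87,164),(-22,87,164))])
print("ear",[proj("wrist",fp(p,o,93),C).round(1) for p in((64,79,122),(64,85,122))])
print("panel top",[proj("wrist",fp(p,o,93),C).round(1) for p in((45,79,140),(45,85,140))])
print("linerleg end",[proj("wrist",fp(p,o,93),C).round(1) for p in((45,75,131.6),(45,-20,131.6),(45,-50,131.6))])
g=im.astype(int).mean(2); r=int(proj("wrist",fp((45,82,140),o,93),C)[1])
print(r,[int(v) for v in g[r,295:345]])
E
```

```text
time_s: 22.08
ee_pos: [539.8, -85.7, 271.4]
ee_rot: [179.8, 0.1, 93.1]
force: [-0.9, 0.4, -1.8]
gripper_width: 37.6
[539.84227959 -85.73414589 271.3872163 ] [-0.92853104  0.42523573 -1.80120315]
[313 214  12  62 732] [318.5 244.9] ((318.5, 244.5), (61.0, 11.0), 90.0)
[382 263  66  22 518] [408.9 269.8] ((414.62738037109375, 273.6395568847656), (20.36383819580078, 64.95764923095703), 89.04515838623047)
[384 187  74   6 289] [420.9 189.8] ((420.516845703125, 189.67379760742188), (73.04601287841797, 4.019571304321289), 1.1691392660140991)
tab [array([326.2, 275.1]), array([326.6, 215.1]), array([312.3, 215.1]), array([312.4, 275.1])]
ear [array([323.1, 154.4]), array([315.5, 154.4])]
panel top [array([323.4, 179.7]), array([315.4, 179.7])]
linerleg end [array([328.4, 178.9]), array([446. , 181.6]), array([479.2, 183.1])]
179 [191, 190, 190, 189, 188, 190, 188, 177, 149, 126, 124, 123, 124, 125, 124, 125, 127, 127, 131, 161, 211, 236, 243, 245, 246, 247, 245, 235, 208, 186, 182, 183, 202, 229, 238, 240, 240, 240, 240, 240, 240, 240, 240, 240, 240, 240, 241, 241, 242, 242]
```

```bash
python3 -c "
from h import *
print(job_done(), state()['time_s'])"
```

```text
the job is handed in; nothing more can be done
the job is handed in; nothing more can be done
```

The liner is nested in the channel against the stop lugs, and the end plate is pushed down into both spring-clip slots. I handed the job in at about 22 s on the robot's clock, with the gripper open and clear above the plate.

**Liner:** I gripped it by its standing leg, rolled it 50°, lowered it into the vee and slid it until it stopped. At the stop the push reached about 15 N and it moved only 0.5 mm of a commanded 6 mm. After release, its edges and ends matched the seated model to about 1–2 pixels (1–2 mm). The legs lying flat was judged from the pictures only; I did not test it by touch.

**End plate:** I took it from the rack by its tab and pushed it down to a hard stop at 31 N. The last close wrist image put the panel's top edge where an upright, seated plate should be, within about half a pixel. The tab was within 1 pixel, about 0.7 mm.

**Small disagreements:**
- **Heights:** Every contact read slightly high. The plate came out at 70.6 mm in the grip and about 71 mm when I touched the tab, against 70 mm. The liner's bottom line read 1.1 mm high. The plate did not move further under an 18 N press, so I took this as an offset in the height readings.
- **Scene camera:** For some points, mainly the slots, it differed from the other two cameras by several millimetres, so I relied on the other two and on contact.

I did not touch the other things on the bench.

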